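# Lock the bowl sander on

## Task

Set the yellow power sander running hands-free: squeeze its trigger fully, push its green lock-on button fully in while the trigger is still squeezed, then ease the trigger off so that the button stays in and holds the trigger on. Leave the controls of the blue drill beside it alone.

Things in the scene. Friction and masses are not known exactly. Their poses are not given: they have to be found in the camera images.
- sander: Yellow-and-black cordless pistol-grip sander (terracotta 76 mm disc), on its side in a plywood cradle fixed to the bench. Origin at bench level, below the middle between handle back (y -19 mm) and fully squeezed trigger face (y +19). z up. Handle along x, z 44 to 80 mm. Yellow motor barrel at x +32 to +92, top z 92; battery at x below -68, top z 85; disc at +y.
- sander_trigger_face (a point): Centre of the outer face of the sander's orange trigger (30 mm wide in x, z 49 to 79 mm), which stands out from the handle towards the sander's +y: at x 0, y +34 mm, z 64 mm released, y +19 fully squeezed. It moves with the trigger; its axes are the sander's.
- sander_lock_top (a point): Centre of the top of the sander's green lock-on button, pressed straight down; cap 24 mm in x, 26 mm in y (y +20 to +46, half under the trigger); top at z 46 mm, 37 fully in, on a black shelf (top z 36). A fingertip that has pushed the trigger home at a tip height of 48 to 60 mm has the button right beneath and can go down on it, holding the trigger.
- sander_trigger (a joint): Travel of the sander's trigger in m: 0 released, 0.015 fully squeezed (towards the sander's -y); spring, 2.5 N at the start to 6 N at the end. With the button in, it springs back only to about 0.007 when eased off and stays there, on. Squeezing it again past 0.0105 lets the button pop out.
- sander_lock (a joint): Travel of the sander's green button in m: 0 out, 0.009 fully in (down; over 0.0065 will catch); spring, 2 to 4 N. It is blocked until the trigger is squeezed at least 0.0105. If let go while the trigger is still squeezed it pops out; once the trigger has been eased back while the button was in, it is held in, at about 0.0065.
- drill: Blue cordless drill with a steel chuck and bit on its nose, in a cradle like the sander's, with the same layout, sizes, axes and origin; not to be operated.
- drill_trigger (a joint): Travel of the blue drill's orange trigger in m: 0 released, 0.015 squeezed.
- drill_lock (a joint): Travel of the blue drill's green button in m: 0 out, 0.009 in.

How it is judged:
By the outcome, as a careful person would: the job done as asked, in the order asked, and still so for the second after the job is handed in, with the robot touching nothing.
It also fails if it takes over 34 s, if anything falls off the work surface, if the arm or the gripper's body presses on something with over 40 N, if the wrist force passes 120 N, or if a joint passes its speed limit or range.

## Robot

A 6-joint arm with a two-finger parallel gripper is mounted at the origin on the work surface. World frame = base frame: x ahead of the robot, y to its left, z up, the work surface at z = 0. Lengths are in m, angles in rad, forces in N, time in s.
With the tool pointing down it reaches from about 0.225 to 0.875 m from the base axis. Payload 3.4 kg.
Tool frame: the origin (TCP) lies between the finger pads; the fingertips stand 19 mm ahead of it and the grasp point (between the pads) is the TCP; z points along the fingers, y is the line along which they close (so a half turn about z gives the same grasp; the last joint's range is limited). The gripper opens to 85 mm and grips with 20 to 120 N. Pads are 22 mm wide; open, the fingers measure 114 mm over their backs; the gripper's body (76 mm by 85 mm) begins 54 mm behind the grasp point. The pads swing forward as they close: fully open they stand 13 mm farther back than shut.
Start: joints at [1.121, 0.276, 1.505, -0, 1.361, -0.121], TCP at [0.186, 0.544, 0.25] pointing down, gripper open.
Joint ranges: [-2.89, 2.89], [-0.75, 2.08], [0.22, 2.7], [-1.18, 4.32], [0.11, 2.71], [-2.7, 2.7]. Speed limits (rad/s): [2.57, 2.57, 3.14, 3.14, 3.14, 3.14].

## Interface

Orientations are given as a unit quaternion [w, x, y, z].
In Python, from rig import get_state, imaging, ticket gives the robot as it stands. The module is installed in compiled form; this text tells all that it offers.
- The arm moves only by the shell command python3 -m inch 'ROWS' [FORCE]. ROWS is JSON, a list of rows, each an object with "claw": the opening, from -1 (shut) to 1 (fully open); "travel": the shift along the world's x, y, z in units of 200 mm (1.0 is 200 mm), a list of three; "turn": the turn about the world's z in units of 180 degrees (1.0 is 180 degrees). A call has 1 to 5 rows; each row is the pose to reach, as a shift and turn from the pose commanded when the call began, turning the shorter way round; what a row does not reach only later rows make up. A row lasts 1/10 s, in which the tool goes at most 50 mm and 8.59 degrees, less where a joint would pass 70% of its speed; a pose out of reach is approached as far as the arm can. A call with a number of a shift or a turn outside -1 to 1 is refused whole. A call with a gripper value outside its range is refused whole. The fingers move at their own pace and stop on an object; FORCE is the grip in N (left out, the last holds). Time passes only in rows, so rows that repeat a pose let the fingers close. It gives the time, the measured TCP pose, the force, the opening and the grip force at its end, in the units of the state.
- get_state(): the state, without advancing time (a new reading comes with each control period).
- imaging.get_image(name): name is "side" or "top"; returns the picture (400x640x3 uint8, red, green, blue); there is no depth.
- imaging.camera_params(name): a dict with "camera_matrix" (3x3 intrinsics, pixels), "cam_to_world" (4x4, takes a point from camera to world coordinates). Camera axes: x right, y down, z forward; pixel columns grow to the right and rows downward; lengths in m; the calibration is good to about 2 mm. A picture is of the moment at which its call begins. camera_params takes no time and is no camera call.
- ticket.sign_off(): hands the job in; it is judged then, once.
The state is a dict: "clock": time; "qpos": joint angles; "qd": joint speeds; "effort": joint torques, N m; "position": TCP position; "ee_rot": TCP orientation; "contact_force": force on the tool from outside, world axes, zero at the start; "moment": the same for the moment, N m; "width": finger opening in m; "gripper_force": force on a finger pad.
Only numpy, scipy, OpenCV 4.12 (cv2) and the standard library are available. Lean on these libraries where they do the work, as an engineer would, in place of code of your own. Each camera call takes 0.05 s, during which the arm holds its last target. There are 200 camera calls.

## Working session

There is one attempt and no reset: what is moved stays moved. The work goes in short steps, Python scripts to look and compute and a shell command to move; the robot and the scene stay as the last step left them, time stands still between calls to the robot, and variables do not carry over. Pictures are saved under pics/ and viewed, at most 10 in all, crops included, and the job is handed in when it is done.

```bash
mkdir -p pics
python3 - <<'E'
from rig import get_state, imaging
import cv2
for n in("top","side"):
    im=imaging.get_image(n); cv2.imwrite(f"pics/{n}0.png",im[:,:,::-1]); p=imaging.camera_params(n); print(p["camera_matrix"].round(1).tolist(),p["cam_to_world"].round(3).tolist())
s=get_state();print(s)
E
```

```text
[[519.0, 0.0, 320.5], [0.0, 519.0, 203.3], [0.0, 0.0, 1.0]] [[-0.019, -0.99, 0.141, 0.385], [-1.0, 0.021, 0.016, -0.004], [-0.019, -0.14, -0.99, 0.972], [0.0, 0.0, 0.0, 1.0]]
[[445.8, 0.0, 316.8], [0.0, 445.8, 206.2], [0.0, 0.0, 1.0]] [[-0.95, -0.191, 0.248, 0.3], [-0.313, 0.525, -0.792, 0.719], [0.021, -0.83, -0.558, 0.562], [0.0, 0.0, 0.0, 1.0]]
{'clock': 0.1, 'qpos': array([ 1.12098571e+00,  2.76540425e-01,  1.50601258e+00, -1.15369399e-06,
        1.36071725e+00, -1.21041013e-01]), 'qd': array([ 5.43437913e-04, -7.79701975e-04, -3.93154181e-03,  7.97360375e-04,
       -9.71039855e-05, -5.82287919e-04]), 'effort': array([ 8.04377960e-04, -4.17701411e+01, -2.46403223e+01, -1.77972306e-04,
        5.85408008e-03, -4.57191447e-06]), 'position': array([0.18548723, 0.54378806, 0.24951884]), 'ee_rot': array([-2.35636944e-04,  1.63645280e-01,  9.86518889e-01, -8.05024473e-04]), 'contact_force': array([-0.24558191, -0.15888773,  0.05257892]), 'moment': array([-0.01901611, -0.01572179, -0.02312312]), 'gripper_force': 0.0, 'width': 0.08529304018937937}
```

View pics/top0.png

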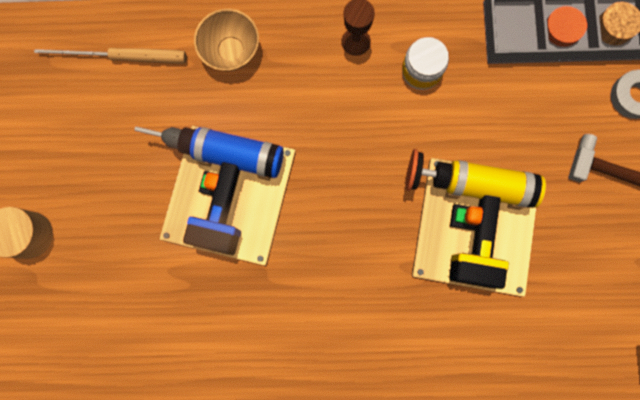

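View pics/side0.png

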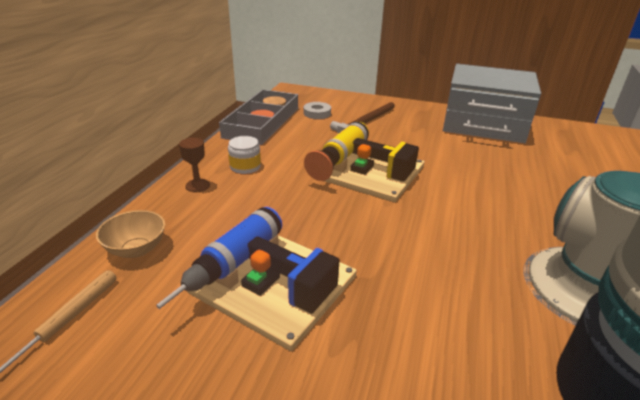

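The top view shows the sander on the right: orange trigger near (474,215), green button near (459,215), barrel about (445–545, 160–205). The blue drill is on the left. The side view confirms this, with the disc facing +y.

```bash
cat > h.py <<'E'
import numpy as np,cv2
from rig import imaging,get_state
def ray(n,px,z):
    p=imaging.camera_params(n);K=p["camera_matrix"];T=p["cam_to_world"]
    d=T[:3,:3]@np.linalg.solve(K,[px[0],px[1],1]);o=T[:3,3]
    return o+d*(z-o[2])/d[2]
def mask(im,lo,hi,box):
    m=cv2.inRange(cv2.cvtColor(im,cv2.COLOR_RGB2HSV),lo,hi);k=np.zeros_like(m)
    a,b,c,d=box;k[b:d,a:c]=m[b:d,a:c];return k
def big(m): return max(cv2.findContours(m,0,2)[0],key=cv2.contourArea)
E
python3 - <<'E'
from h import *
im=cv2.imread("pics/top0.png")[:,:,::-1].copy()
o=big(mask(im,(3,200,150),(16,255,255),(462,203,486,228)));g=big(mask(im,(45,100,60),(85,255,255),(448,200,470,230)))
y=big(mask(im,(22,150,120),(35,255,255),(440,155,550,212)))
bat=big(mask(im,(22,150,120),(35,255,255),(450,250,515,275)))
for n,c,z in(("orange",o,.079),("green",g,.046),("barrel",y,.062),("bat",bat,.085)):
    r=cv2.minAreaRect(c);b=cv2.boxPoints(r)
    w=np.array([ray("top",q,z)[:2] for q in b]);print(n,r,cv2.boundingRect(c),cv2.contourArea(c),w.round(4).tolist(),w.mean(0).round(4))
    e=w[1]-w[0],w[2]-w[1]
    print([(round(float(np.linalg.norm(v)),4),round(float(np.degrees(np.arctan2(v[1],v[0]))),1)) for v in e])
cv2.imwrite("pics/crop.png",cv2.resize(im[140:300,400:560,::-1],None,fx=3.7,fy=3.7,interpolation=2))
E
```

```text
orange ((474.5, 214.5), (15.0, 15.0), 90.0) (467, 207, 16, 16) 199.0 [[0.5003, -0.2426], [0.4998, -0.2683], [0.4738, -0.2667], [0.4743, -0.2411]] [ 0.487  -0.2547]
[(0.0258, -91.2), (0.026, 176.4)]
green ((459.993896484375, 214.55487060546875), (9.6075439453125, 15.018688201904297), 6.34019136428833) (455, 207, 11, 16) 122.5 [[0.479, -0.2275], [0.5058, -0.2319], [0.5035, -0.2488], [0.4767, -0.2443]] [ 0.4913 -0.2381]
[(0.0272, -9.4), (0.0171, -97.7)]
barrel ((495.18896484375, 183.66329956054688), (60.2264289855957, 32.169307708740234), 9.865806579589844) (463, 163, 63, 41) 1707.5 [[0.5252, -0.241], [0.5821, -0.254], [0.561, -0.3575], [0.5046, -0.3436]] [ 0.5432 -0.299 ]
[(0.0584, -12.9), (0.1056, -101.5)]
bat ((483.76727294921875, 256.9923095703125), (51.47245407104492, 15.87801456451416), 9.659893035888672) (458, 250, 51, 20) 441.5 [[0.4087, -0.2189], [0.435, -0.2249], [0.4187, -0.3095], [0.3926, -0.3032]] [ 0.4138 -0.2641]
[(0.027, -12.8), (0.0861, -100.9)]
```

View pics/crop.png

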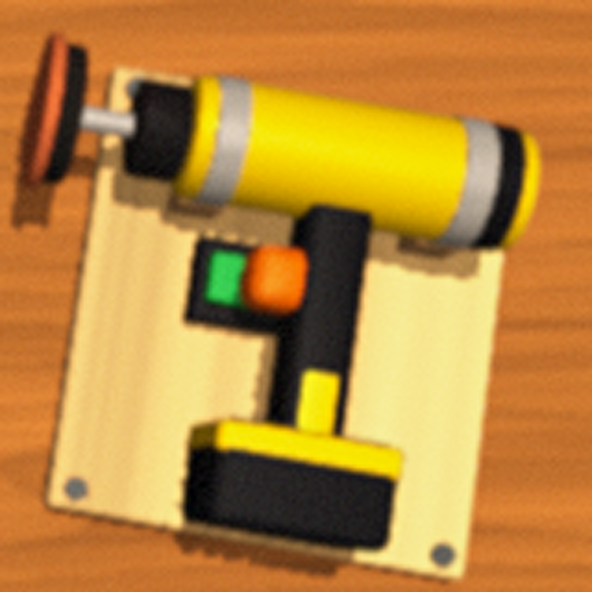

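The sander origin comes out at about (0.484, -0.274) with yaw about -11°. The barrel width (58 mm) and the offsets agree with the sizes given. Next I shut the fingers and go above a point in front of the trigger.

```bash
R='{"claw":-1,"travel":[0.386,-0.954,0],"turn":-0.114}'; python3 -m inch '[{"claw":-1,"travel":[0.386,-0.954,0],"turn":-0.114},{"claw":-1,"travel":[0.386,-0.954,0],"turn":-0.114},{"claw":-1,"travel":[0.386,-0.954,0],"turn":-0.114},{"claw":-1,"travel":[0.386,-0.954,0],"turn":-0.114},{"claw":-1,"travel":[0.386,-0.954,0],"turn":-0.114}]' 20
```

```text
clock: 0.6
position: [0.2635, 0.3487, 0.25]
ee_rot: [0.001, 0.339, 0.941, -0.002]
contact_force: [-1.3, 1.4, -0.2]
width: 0.0123
gripper_force: 0.0
```

```bash
python3 -m inch '[{"claw":-1,"travel":[0.386,-0.954,0],"turn":-0.114},{"claw":-1,"travel":[0.386,-0.954,0],"turn":-0.114},{"claw":-1,"travel":[0.386,-0.954,0],"turn":-0.114},{"claw":-1,"travel":[0.386,-0.954,0],"turn":-0.114},{"claw":-1,"travel":[0.386,-0.954,0],"turn":-0.114}]' 20
python3 -m inch '[{"claw":-1,"travel":[0.386,-0.954,0],"turn":-0.114},{"claw":-1,"travel":[0.386,-0.954,0],"turn":-0.114},{"claw":-1,"travel":[0.386,-0.954,0],"turn":-0.114},{"claw":-1,"travel":[0.386,-0.954,0],"turn":-0.114},{"claw":-1,"travel":[0.386,-0.954,0],"turn":-0.114}]'
python3 -m inch '[{"claw":-1,"travel":[0.386,-0.900,0],"turn":-0.114},{"claw":-1,"travel":[0.386,-0.900,0],"turn":-0.114},{"claw":-1,"travel":[0.386,-0.900,0],"turn":-0.114},{"claw":-1,"travel":[0.386,-0.900,0],"turn":-0.114},{"claw":-1,"travel":[0.386,-0.900,0],"turn":-0.114}]'
python3 -c "
from rig import get_state as g
import numpy as np
s=g();print(s['position'],s['ee_rot'],s['width']);w,x,y,z=s['ee_rot'];print('tool y angle',np.degrees(np.arctan2(1-2*(x*x+z*z),2*(x*y-w*z))))"
```

```text
clock: 1.1
position: [0.342, 0.1586, 0.2503]
ee_rot: [0.001, 0.502, 0.865, -0.001]
contact_force: [-0.2, 1.5, -0.4]
width: -0.0003
gripper_force: 0.0
clock: 1.6
position: [0.42, -0.0321, 0.2502]
ee_rot: [0.001, 0.647, 0.762, -0.0]
contact_force: [-0.2, 0.2, 0.6]
width: -0.0001
gripper_force: 0.0
clock: 2.1
position: [0.4976, -0.2118, 0.2493]
ee_rot: [0.001, 0.772, 0.636, -0.0]
contact_force: [-0.7, 0.1, -0.6]
width: 0.0
gripper_force: 0.0
[ 0.4976007  -0.21180967  0.24933552] [ 1.20218600e-03  7.72062252e-01  6.35545775e-01 -3.61238095e-05] 2.4770794313350962e-05
tool y angle -11.078898934298309
```

```bash
python3 -m inch '[{"claw":-1,"travel":[0,0,-0.88],"turn":0},{"claw":-1,"travel":[0,0,-0.88],"turn":0},{"claw":-1,"travel":[0,0,-0.88],"turn":0},{"claw":-1,"travel":[0,0,-0.88],"turn":0},{"claw":-1,"travel":[0,0,-0.88],"turn":0}]'
python3 - <<'E'
from h import *
s=get_state();print(s['position'],s['contact_force'])
a=imaging.get_image("side")[100:220,280:440,::-1];b=imaging.get_image("top")[140:300,400:560,::-1]
cv2.imwrite("pics/c1.png",np.hstack([cv2.resize(a,(533,400),interpolation=2),cv2.resize(b,(266,400)[::1] if 0 else (266,266),interpolation=2)[:,:]]) if 0 else np.vstack([cv2.resize(a,(400,300),interpolation=2),cv2.resize(b[20:,:],(400,300),interpolation=2)]))
E
```

```text
clock: 2.6
position: [0.4917, -0.2043, 0.0704]
ee_rot: [-0.005, 0.771, 0.637, -0.001]
contact_force: [-0.2, 0.3, 1.1]
width: -0.0003
gripper_force: 0.0
[ 0.49170133 -0.20431025  0.07035579] [-0.19251668  0.33794377  1.08679998]
```

View pics/c1.png

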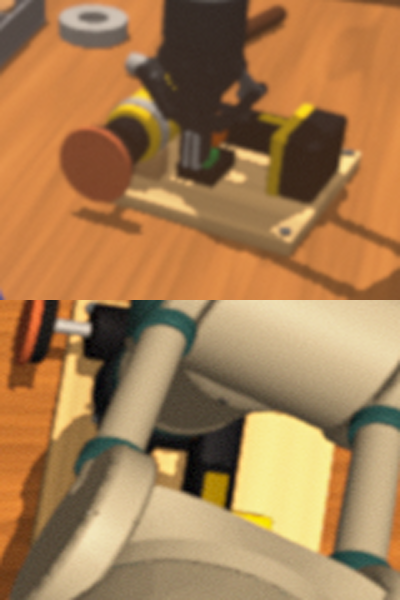

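The side crop shows the shut fingertips just in front of the trigger, over the green button. The gripper knuckles spread along the sander's x, with the right one near crop (250,98). I'll work out how low they hang over the barrel and the handle.

Run:
```python
from h import *
s=get_state();c=s['position'];print(s['qpos'].round(2))
a=np.radians(-11);u=np.array([np.cos(a),np.sin(a),0]);v=np.array([-np.sin(a),np.cos(a),0])
p=imaging.camera_params("side");K=p["camera_matrix"];T=p["cam_to_world"];o=T[:3,3]
for q in((250,100),(268,88),(150,92),(132,60),(200,182),(205,50)):
    d=T[:3,:3]@np.linalg.solve(K,[280+q[0]/2.5,100+q[1]/2.5,1]);t=((c-o)@v)/(d@v);w=o+d*t
    print(q,"along",((w-c)@u).round(4),"z rel TCP",(w-c)[2].round(4))
O=np.array([.484,-.274,0]);print("sander xy",(c-O)@u,(c-O)@v)
im=imaging.get_image("side")[100:200,290:423,::-1];cv2.imwrite("pics/c2.png",cv2.resize(im,(798,600),interpolation=2))
```

```text
[-0.53  0.38  1.84  0.    0.92 -0.34]
(250, 100) along -0.0538 z rel TCP 0.0552
(268, 88) along -0.0693 z rel TCP 0.0707
(150, 92) along 0.0459 z rel TCP 0.0384
(132, 60) along 0.0664 z rel TCP 0.066
(200, 182) along -0.0125 z rel TCP -0.0417
(205, 50) along -0.0063 z rel TCP 0.0924
sander xy -0.0018763815012400823 0.06801270465221367
```

View pics/c2.png

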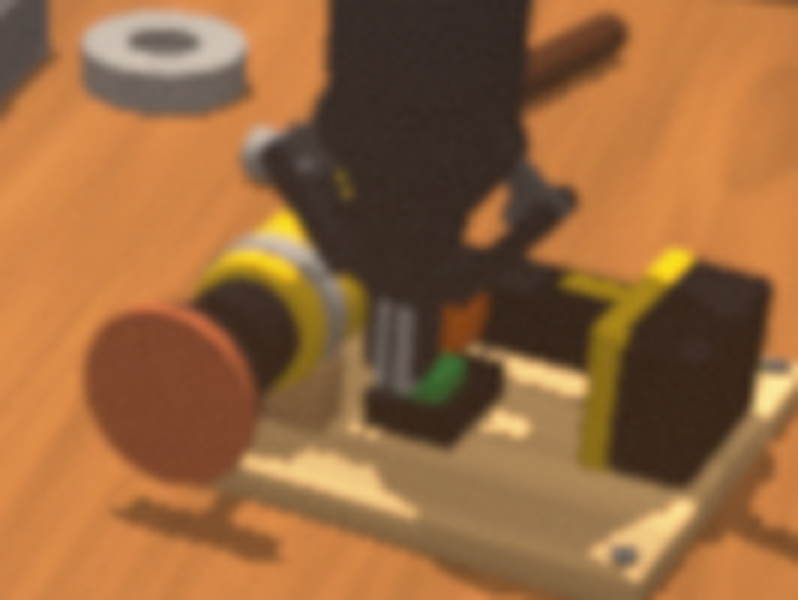

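The links clear the barrel by a few mm, so I shift about 4 mm to the sander's -x to add margin and start the squeeze.

```bash
python3 -m inch '[{"claw":-1,"travel":[-0.03,-0.05,0],"turn":0},{"claw":-1,"travel":[-0.05,-0.1,0],"turn":0},{"claw":-1,"travel":[-0.05,-0.153,0],"turn":0},{"claw":-1,"travel":[-0.05,-0.153,0],"turn":0},{"claw":-1,"travel":[-0.05,-0.153,0],"turn":0}]'
cat >> h.py <<'E'
def st():
    s=get_state();c=s['position']-[.484,-.274,0];a=np.radians(-11);u=np.array([np.cos(a),np.sin(a),0]);v=np.array([-np.sin(a),np.cos(a),0])
    f=s['contact_force'];print("sander x,y,z mm",(1e3*np.array([c@u,c@v,c[2]])).round(1),"F",np.array([f@u,f@v,f[2]]).round(1))
E
python3 -c "import h;h.st()"
```

```text
clock: 3.25
position: [0.4844, -0.2387, 0.0747]
ee_rot: [-0.0, 0.772, 0.636, 0.001]
contact_force: [-0.2, 3.3, 3.3]
width: -0.0001
gripper_force: 2.0
sander x,y,z mm [-6.4 34.7 74.7] F [-0.8  3.2  3.3]
```

```bash
python3 -m inch '[{"claw":-1,"travel":[-0.004,-0.020,0],"turn":0},{"claw":-1,"travel":[-0.004,-0.020,0],"turn":0}]' >/dev/null; python3 -c "import h;h.st()"
python3 -m inch '[{"claw":-1,"travel":[-0.003,-0.015,0],"turn":0},{"claw":-1,"travel":[-0.003,-0.015,0],"turn":0}]' >/dev/null; python3 -c "import h;h.st()"
```

```text
sander x,y,z mm [-6.4 30.9 74.5] F [-1.4  4.9  4.2]
sander x,y,z mm [-6.4 28.2 74.4] F [-1.2  5.8  5.2]
```

```bash
python3 -m inch '[{"claw":-1,"travel":[-0.003,-0.013,0],"turn":0},{"claw":-1,"travel":[-0.003,-0.013,0],"turn":0}]' >/dev/null; python3 -c "import h;h.st()"
python3 -m inch '[{"claw":-1,"travel":[-0.002,-0.010,0],"turn":0},{"claw":-1,"travel":[-0.002,-0.010,0],"turn":0}]' >/dev/null; python3 -c "import h;h.st()"
```

```text
sander x,y,z mm [-6.4 26.1 74.4] F [-0.8  7.   4.1]
sander x,y,z mm [-6.5 25.8 74.5] F [-0.8 12.2  5.8]
```

The trigger is home: it stalled at y 26 and the force jumped to 12 N. Now down onto the button.

```bash
python3 -m inch '[{"claw":-1,"travel":[0,0,-0.02],"turn":0},{"claw":-1,"travel":[0,0,-0.04],"turn":0},{"claw":-1,"travel":[0,0,-0.05],"turn":0},{"claw":-1,"travel":[0,0,-0.05],"turn":0}]' >/dev/null; python3 -c "import h;h.st()"
python3 -m inch '[{"claw":-1,"travel":[0,0,-0.02],"turn":0},{"claw":-1,"travel":[0,0,-0.02],"turn":0}]' >/dev/null; python3 -c "import h;h.st()"
python3 -m inch '[{"claw":-1,"travel":[0,0,-0.015],"turn":0},{"claw":-1,"travel":[0,0,-0.015],"turn":0}]' >/dev/null; python3 -c "import h;h.st()"
```

```text
sander x,y,z mm [-6.5 25.9 64.5] F [-1.  12.1  6.4]
sander x,y,z mm [-6.5 25.9 60.6] F [ 0.9 12.2  5.8]
sander x,y,z mm [-6.4 26.  58.8] F [-2.  13.1 14.7]
```

```bash
python3 -m inch '[{"claw":-1,"travel":[0,0,-0.005],"turn":0},{"claw":-1,"travel":[0,0,-0.005],"turn":0}]' >/dev/null
python3 - <<'E'
from h import *
st()
im=imaging.get_image("side")[100:200,290:423,::-1];cv2.imwrite("pics/c3.png",cv2.resize(im,(798,600),interpolation=2))
E
```

```text
sander x,y,z mm [-6.3 25.9 58.7] F [-3.3 14.8 20.7]
```

View pics/c3.png

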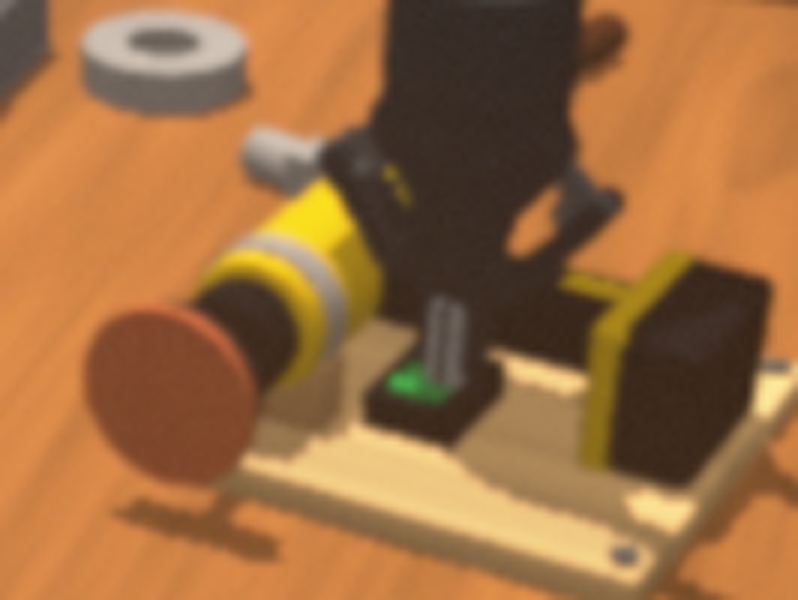

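The fingers are on the button's -x half at about (447,385), with green still visible around (388–450, 383). The links are close to the barrel. I'll check from the green outline how far the button has gone down.

Run:
```python
from h import *
a=cv2.imread("pics/side0.png")[:,:,::-1].copy()
b=imaging.get_image("side");cv2.imwrite("pics/side_b.png",b[:,:,::-1])
for im in(a,b):
    m=mask(im,(45,90,40),(90,255,255),(345,140,380,185));c=np.array([[int(r.min()),int(r.max())] if len(r) else [-1,-1] for r in [np.where(m[:,x])[0] for x in range(350,374)]]);print(c.tolist())
p=imaging.camera_params("side");T=np.linalg.inv(p["cam_to_world"]);r,_=cv2.Rodrigues(T[:3,:3])
an=np.radians(-11)
for z in(46,37):
  P=[];
  for x,y in((12,46),(-12,46),(12,20),(-12,20)):
    P.append([.484+(x*np.cos(an)-y*np.sin(an))/1e3,-.274+(x*np.sin(an)+y*np.cos(an))/1e3,z/1e3])
  print(z,cv2.projectPoints(np.array(P),r,T[:3,3],p["camera_matrix"],None)[0][:,0].round(1).tolist())
```

```text
[[-1, -1], [-1, -1], [-1, -1], [-1, -1], [-1, -1], [161, 163], [160, 164], [159, 164], [159, 164], [159, 165], [159, 165], [159, 165], [159, 165], [160, 165], [160, 164], [160, 163], [160, 162], [-1, -1], [-1, -1], [-1, -1], [-1, -1], [-1, -1], [-1, -1], [-1, -1]]
[[-1, -1], [-1, -1], [-1, -1], [-1, -1], [-1, -1], [162, 165], [162, 165], [161, 165], [161, 165], [160, 165], [161, 166], [164, 166], [164, 166], [164, 166], [165, 165], [-1, -1], [-1, -1], [-1, -1], [-1, -1], [-1, -1], [-1, -1], [-1, -1], [-1, -1], [-1, -1]]
46 [[354.4, 161.5], [363.3, 164.0], [358.8, 157.3], [367.7, 159.7]]
37 [[354.1, 164.8], [363.0, 167.3], [358.6, 160.5], [367.3, 162.9]]
```

The outline has dropped by only 1–2 px, which is ambiguous, but the stop is firm and about 7–9 mm in. I'll ease the trigger off while holding the button down, then check the result.

```bash
python3 -m inch '[{"claw":-1,"travel":[0.003,0.015,0],"turn":0},{"claw":-1,"travel":[0.006,0.03,0],"turn":0},{"claw":-1,"travel":[0.009,0.045,0],"turn":0},{"claw":-1,"travel":[0.012,0.064,0],"turn":0},{"claw":-1,"travel":[0.012,0.064,0],"turn":0}]' >/dev/null;python3 -c "import h;h.st()"
python3 -m inch '[{"claw":-1,"travel":[0.001,0.005,0],"turn":0},{"claw":-1,"travel":[0.001,0.005,0],"turn":0}]' >/dev/null;python3 -c "import h;h.st()"
```

```text
sander x,y,z mm [-5.6 35.1 57.6] F [-1.2  1.7  3.7]
sander x,y,z mm [-5.5 35.5 57.1] F [-1.3 -1.7  6.8]
```

Fy has dropped to about 0 at 9.5 mm out, where a free trigger would still push with about 3 N, so it seems to be caught. I'll back off a little more, lift and look.

```bash
python3 -m inch '[{"claw":-1,"travel":[0.004,0.02,0],"turn":0},{"claw":-1,"travel":[0.004,0.02,0.02],"turn":0},{"claw":-1,"travel":[0.01,0.05,0.15],"turn":0},{"claw":-1,"travel":[0.02,0.1,0.3],"turn":0},{"claw":-1,"travel":[0.02,0.1,0.5],"turn":0}]' >/dev/null;python3 -c "import h;h.st()"
python3 -m inch '[{"claw":-1,"travel":[0,0.25,0.4],"turn":0},{"claw":-1,"travel":[0,0.5,0.5],"turn":0},{"claw":-1,"travel":[0,0.75,0.5],"turn":0},{"claw":-1,"travel":[0,0.95,0.5],"turn":0},{"claw":-1,"travel":[0,0.95,0.5],"turn":0}]'
python3 - <<'E'
from h import *
im=imaging.get_image("top");cv2.imwrite("pics/top9.png",im[:,:,::-1]);b=imaging.get_image("side");cv2.imwrite("pics/side9.png",b[:,:,::-1])
a=cv2.imread("pics/side0.png")
A=cv2.resize(a[130:190,330:410],(400,300),interpolation=2);B=cv2.resize(b[130:190,330:410,::-1],(400,300),interpolation=2)
t=cv2.imread("pics/top0.png");C=cv2.resize(t[190:250,435:515],(400,300),interpolation=2);D=cv2.resize(im[190:250,435:515,::-1],(400,300),interpolation=2)
cv2.imwrite("pics/cmp.png",np.vstack([np.hstack([A,B]),np.hstack([C,D])]))
E
```

```text
sander x,y,z mm [ -7.9  58.9 155.5] F [ 1.  -0.1  0.4]
clock: 6.85
position: [0.4883, -0.0233, 0.2573]
ee_rot: [-0.0, 0.771, 0.637, 0.001]
contact_force: [-0.3, -0.1, 0.1]
width: 0.0004
gripper_force: 0.0
```

View pics/cmp.png

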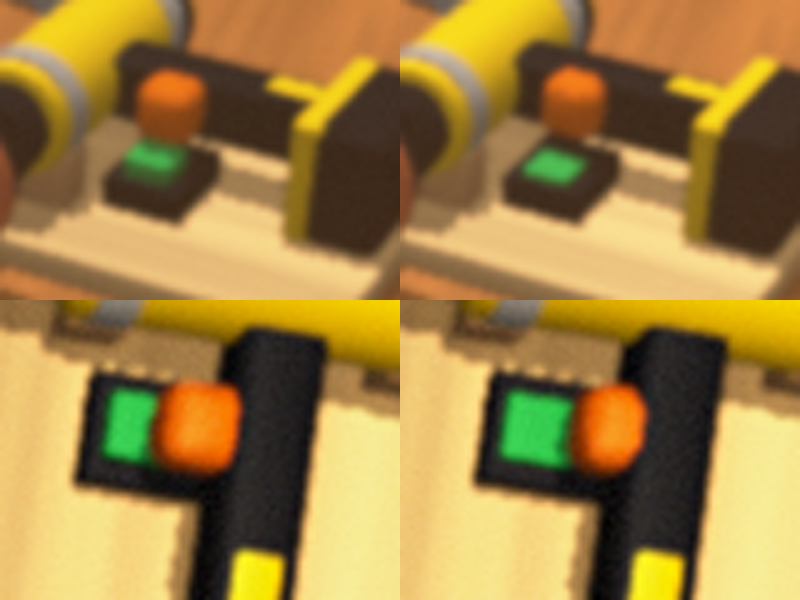

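After the job (right-hand panels), the button is in, with its green top almost flush with the shelf at (555,167), and the trigger is held about half squeezed at (608,428). Before (left-hand panels), the button stood up and the trigger was fully out. The robot is clear of everything.

```bash
python3 -c "
from rig import ticket;print(ticket.sign_off())"
```

```text
the job is handed in; nothing more can be done
None
```

The sander is locked on: in the final pictures its button is in and the trigger is held about half squeezed. The arm is clear, it never went near the drill, and I signed off at about 7 s; sign-off returned no verdict, and that the button went fully in (rather than just past its catch) is inferred from the firm stop.

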